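Park the board test sled on its stop pin

TASK

Set the circuit board under the probe bridge of the blue test jig: push the sprung aluminium sled by its red front face, away along the jig, until its yellow tooth has passed under the stop pin, then let go so that it springs back and latches against the pin at mid position. Only push: do not touch the green board or the stop pin, leave the board lying in its nest on the sled and everything else on the bench where it is.

Things in the scene. Friction and masses are not known exactly. Their poses are not given: they have to be found in the camera images.
- jig: Board test jig, screwed to the bench. Origin on the bench surface; its x axis is the push direction, z up. Blue base plate, 12 mm thick, spans x -240 to +140 mm, y -110 to +110 mm. In front of the sled (x -240 to -170 mm) it is free but for two rod ends 24 mm high at x = -211 to -199 mm, y = +-35 mm (20 mm wide). Black rubber far stop at x = 110 to 130 mm, 52 mm tall.
- bridge (a point): Middle of the top of the grey probe bridge, fixed across the jig at x = 15 to 45 mm in its frame, 145 mm above the bench; the beam's underside is 115 mm and its brass probe tips 82 mm above the bench; posts 20 mm wide at y = +-97 mm.
- sled (a joint): Travel in m of the sprung sled along the jig's x: 0 home (nearest the robot), 0.100 far end. Aluminium block 170 long x 100 wide x 43 mm tall, underside 22 mm above the bench; home it spans x -170 to 0 mm of the jig. A spring pushes it home with 4 N (home) to 9 N (far end). Released beyond 0.076 it springs back and latches on the pin at 0.070 (mid position); released earlier it returns to 0.
- tooth (a point): Top of the upright latching face of the yellow ramped tooth on the sled's +y side; the face looks to the jig's -x. Going out, the ramp lifts the stop pin 10 mm (about 4 N more push, from about 0.035 to 0.06 of travel); the pin has dropped behind the face at about 0.075. At mid position the face rests against the pin's +x side, 16 mm before the jig's origin.
- push_face (a point): Middle of the sled's flat red front face (84 mm wide, 36 mm tall pad on a 100 x 43 mm face; a red stripe marks the edge above it), 43.5 mm above the bench, 171 mm before the jig's origin when the sled is home. It moves with the sled; the face looks along the jig's -x. Push here along the jig's +x.
- stop_pin (a joint): Lift in m of the sprung stop pin, straight up: 0 when down, about 0.010 while the sled's tooth passes beneath, 0.020 at most. An upright steel pin of 8 mm diameter with an orange knob (22 mm wide); a spring pushes it down with 4 to 6 N. It works by itself and is not to be touched.
- pin_knob (a point): Top of the stop pin's orange knob, at x = -20 mm, y = +66 mm in the jig's frame, 94 mm above the bench when down.
- board: Green circuit board 82 x 74 x 4 mm (8 mm with its parts) lying loose in a nest of 6 mm high black strips on the sled, 1.5 mm play all round. Origin at the middle of its underside, 65 mm above the bench; with the sled home it lies at x = -49 mm, y = 0 in the jig's frame. It rides along with the sled; not to be touched.
- solder_reel: Reel of solder standing on end, 60 mm diameter, 50 mm tall, beside the jig. Origin under its middle. Bystander.
- screwdriver: Red-handled screwdriver lying beside the jig, about 200 mm long. Bystander.
- tip_cleaner: Grey tin of brass wool, 68 mm diameter, 49 mm tall, beside the jig. Origin under its middle. Bystander.
- multimeter: Red multimeter lying flat, 160 x 80 x 45 mm. Origin under its middle. Bystander.
- flux_jar: Small jar with red cap and yellow label, 60 mm diameter, 65 mm tall. Origin under its middle. Bystander.
- decade_box: Black box with a dial and two terminals, 90 x 70 x 65 mm. Origin under its middle. Bystander.

How it is judged:
By the outcome, as a careful person would: the job done as asked, in the order asked, and still so for the second after the job is handed in, with the robot touching nothing.
It also fails if it takes over 38 s, if anything falls off the work surface, if the arm or the gripper's body presses on something with over 40 N, if the wrist force passes 120 N, or if a joint passes its speed limit or range.

ROBOT

A 6-joint arm with a two-finger parallel gripper is mounted at the origin on the work surface. World frame = base frame: x ahead of the robot, y to its left, z up, the work surface at z = 0. Lengths are in mm, angles in degrees, forces in N, time in s.
With the tool pointing down it reaches from about 275 to 825 mm from the base axis. Payload 5.2 kg.
Tool frame: the origin (TCP) lies midway between the tips of the shut fingers; the grasp point (between the pads) lies 19 mm behind it (bot.grasp_offset is the distance from the TCP to the grasp point, in mm); z points along the fingers, y is the line along which they close (so a half turn about z gives the same grasp; the last joint's range is limited). The gripper opens to 93 mm and grips with 3 to 60 N. Pads are 15 mm wide; open, the fingers measure 128 mm over their backs; the gripper's body (75 mm by 188 mm) begins 65 mm behind the grasp point.
Start: joints at [-76.077, 14.817, 87.949, -0, 77.235, -11.62], TCP at [237.169, -496.242, 218.653] pointing down, gripper open.
Joint ranges: [-179.93, 179.93], [-52.35, 119.4], [10.71, 147.94], [-69.91, 249.91], [12.55, 155.21], [-178.61, 178.61]. Speed limits (degrees/s): [147.25, 147.25, 180, 180, 180, 180].

INTERFACE

Orientations are given as [roll, pitch, yaw] about the fixed x, y, z axes, in that order (R = Rz(yaw) Ry(pitch) Rx(roll)).
In Python, from plant import bot gives the robot as it stands. The module is installed in compiled form; this text tells all that it offers.
- The arm moves only by the tool apply_moves, never from a script. Its argument "moves" is a list of rows, each a list of 3 entries, a list of its own where there are three numbers: the closure, from 0 (fully open) to 1 (shut), then the shift along the world's x, y, z in mm, then the turn about the world's z in degrees. A call has 1 to 10 rows; each row is the pose to reach, as a shift and turn from the pose commanded when the call began; what a row does not reach only later rows make up. A row lasts 1/10 s, in which the tool goes at most 50 mm and 8.59 degrees, less where a joint would pass 70% of its speed; a pose out of reach is approached as far as the arm can. A call with a gripper value outside its range is refused whole. The fingers move at their own pace and stop on an object; "grip_force" is the grip in N (left out, the last holds). Time passes only in rows, so rows that repeat a pose let the fingers close. It gives the time, the measured TCP pose, the force, the opening and the grip force at its end, in the units of the state.
- bot.observe(): the state, without advancing time (a new reading comes with each control period).
- bot.snapshot(name): name is "scene" or "side" or "wrist"; returns a dict with "img" (384x512x3 uint8, red, green, blue), "z_map" (384x512 float32, mm along the optical axis (not along the pixel's ray), 0 where there is no reading), "fovy" (degrees; the focal length in pixels is half the picture's height over the tangent of half this angle, whatever the lens; pixels are square), "cx", "cy" (the principal point, pixels), "distortion" ([k1, k2, p1, p2, k3] as OpenCV has them; the pictures are not rectified), "R" (3x3) and "t" (3): a world point X has camera coordinates R X + t; the wrist camera has in their place "T_tool_cam" (4x4, takes a point from camera to tool coordinates, whose origin is the TCP and whose axes are the flange's). Camera axes: x right, y down, z forward; pixel columns grow to the right and rows downward; lengths in mm; the calibration is good to about 2 mm. A picture is of the moment at which its call begins: read the wrist's pose just before it.
- bot.job_done(): hands the job in; it is judged then, once.
Trained networks look in a picture, given as the dict that the camera call returned (one of the last four; its "shot" number tells which), for a name from the list of things; names that differ only in an ending like _2 or _b are one class to them, and where a whole thing is asked for, a point or a joint stands for the part that bears it (a point fixed in the world has none). Each returns a list of dicts, best first, with "confidence" (0 to 1); they miss things now and then, are a little off and sometimes report something else, mostly with a low value. They report only what shows in the picture. A call takes as long as a camera call.
- bot.spot_in(name, picture): "pixel" ([column, row] in pixels, amid what is visible of it).
- bot.outline_of(name, picture): "pixels" (384x512 bool, what is visible of it) and "pixel" ([column, row] in pixels, amid what is visible of it).
The state is a dict: "time_s": time; "qpos": joint angles; "joint_velocities": joint speeds; "tau": joint torques, N m; "tcp_pos": TCP position; "ee_rot": TCP orientation; "ft_force": force on the tool from outside, world axes, zero at the start; "wrist_torque": the same for the moment, N m; "opening": opening from 0.0 (shut) to 1.0 (fully open); "grasp_force": force on a finger pad.
Only numpy, scipy, OpenCV 4.12 (cv2) and the standard library are available. Lean on these libraries where they do the work, as an engineer would, in place of code of your own. Each camera call takes 0.05 s, during which the arm holds its last target. There are 200 camera calls.

## Working session

There is one attempt and no reset: what is moved stays moved. The work goes in short steps, Python scripts to look and compute and a tool call to move; the robot and the scene stay as the last step left them, time stands still between calls to the robot, and variables do not carry over. Pictures are saved under pics/ and viewed, at most 10 in all, crops included, and the job is handed in when it is done.

Besides the shell and the picture viewer there is one more tool, called after "Request:" by a JSON object that holds its "name" and its "arguments". apply_moves: Moves the arm, as the interface text tells. Its arguments: {"type":"object","properties":{"moves":{"type":"array"},"grip_force":{"type":"number"}},"required":["moves"]}

```bash
mkdir -p pics; cat > h.py <<'E'
import numpy as np, cv2
from plant import bot
def K(p):
    f=p["img"].shape[0]/2/np.tan(np.radians(p["fovy"]/2)); return np.array([[f,0,p["cx"]],[0,f,p["cy"]],[0,0,1.]])
def world(p,uv,z=None):
    """pixels -> world via z_map"""
    uv=np.atleast_2d(np.array(uv,float)); n=cv2.undistortPoints(uv[:,None],K(p),np.array(p["distortion"]))[:,0]
    if z is None: z=p["z_map"][uv[:,1].round().astype(int),uv[:,0].round().astype(int)]
    X=np.c_[n,np.ones(len(n))]*np.reshape(z,(-1,1))
    return (X-p["t"])@np.array(p["R"])
def proj(p,X):
    R=np.array(p["R"]); return cv2.projectPoints(np.array(X,float).reshape(-1,1,3),cv2.Rodrigues(R)[0],np.array(p["t"],float),K(p),np.array(p["distortion"]))[0][:,0]
def save(p,n): cv2.imwrite("pics/"+n+".png",p["img"][:,:,::-1])
E
python3 - <<'E'
from h import *
np.set_printoptions(precision=1,suppress=True)
for c in("scene","side"):
    p=bot.snapshot(c); save(p,c+"1")
    for n in("jig","sled","push_face","tooth","pin_knob","bridge","board","solder_reel","screwdriver","tip_cleaner","multimeter","flux_jar","decade_box"):
        r=bot.spot_in(n,p)
        if r: print(c,n,round(r[0]["confidence"],2),np.array(r[0]["pixel"]),world(p,r[0]["pixel"])[0])
o=bot.observe();print(o["time_s"],o["tcp_pos"],o["ee_rot"],o["opening"])
E
python3 -c "
import cv2,numpy as np
cv2.imwrite('pics/both.png',cv2.resize(np.vstack([cv2.imread('pics/scene1.png'),cv2.imread('pics/side1.png')]),None,fx=.78,fy=.78))"
```

```text
scene jig 0.73 [230.3 193.6] [631.5 -82.3  70. ]
scene sled 0.95 [251.  186.1] [552.8 -57.7  76.2]
scene push_face 0.76 [251.5 186.6] [548.5 -60.   69.5]
scene tooth 0.97 [253.3 187.9] [545.2 -53.6  65.3]
scene bridge 0.89 [232.3 196.3] [638.  -62.2  75.1]
scene board 0.57 [235.1 184.3] [ 586.4 -109.9   69.8]
scene screwdriver 0.81 [257.9 224.2] [628.5  66.3  25.4]
scene tip_cleaner 0.57 [235.3 158.7] [ 475.2 -246.1   50.7]
scene multimeter 0.86 [189.9 144.4] [ 551.8 -462.3   40.2]
scene flux_jar 0.86 [352.4 298.6] [632.8 486.3  55.8]
scene decade_box 0.74 [373.3 273.4] [519.9 474.3  62.1]
side jig 0.73 [261.7 246.1] [ 592.8 -160.6   59.7]
side sled 0.58 [255.2 287.8] [ 561.3 -295.8   51.8]
side push_face 0.64 [236.7 235.1] [ 521.3 -117.    66. ]
side tooth 0.63 [236.5 233.6] [ 521.  -111.5   66.4]
side pin_knob 0.47 [270.8 215. ] [629.2 -73.2  96.3]
side bridge 0.92 [263.8 245.8] [ 598.6 -163.8   64.8]
side board 0.83 [255.1 232.6] [ 577.  -118.3   73. ]
side solder_reel 0.93 [251.9 289.4] [ 551.7 -300.9   53.4]
side screwdriver 0.68 [264.2 196.1] [625.1  76.6  23.9]
side tip_cleaner 0.94 [219.  287.4] [ 461.4 -283.5   48.9]
side multimeter 0.88 [252.9 358.4] [ 537.9 -492.4   43.5]
side flux_jar 0.8 [251.7 125.1] [613.  444.   52.1]
1.4 [ 237.2 -496.2  218.7] [-180.    -0.    25.5] 1.001735191689115
```

View pics/both.png

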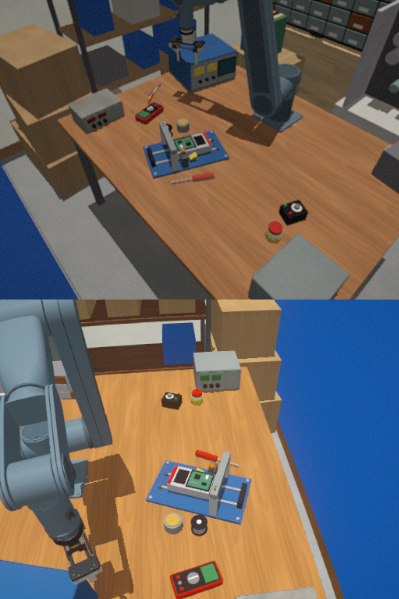

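The scene view shows the jig at about (230,195) and the side view shows it at about (262,246), turned slightly clockwise. The sled is home, with its red stripe facing the robot. I'll fit the blue plate next.

```bash
python3 - <<'E'
from h import *
np.set_printoptions(precision=1,suppress=True)
vv,uu=np.mgrid[:384,:512]; uv=np.c_[uu.ravel(),vv.ravel()]
for c in("scene","side"):
    p=bot.snapshot(c); W=world(p,uv); hsv=cv2.cvtColor(p["img"],cv2.COLOR_RGB2HSV).reshape(-1,3).astype(int)
    ok=(p["z_map"].ravel()>0)&(abs(W[:,0]-580)<280)&(abs(W[:,1]+110)<200)
    b=ok&(abs(hsv[:,0]-107)<14)&(hsv[:,1]>110)&(abs(W[:,2]-12)<12)
    P=W[b]; r=cv2.minAreaRect(P[:,:2].astype(np.float32)); print(c,b.sum(),"z",np.median(P[:,2]),r)
    print(cv2.boxPoints(r))
    red=ok&((hsv[:,0]<6)|(hsv[:,0]>174))&(hsv[:,1]>150)&(W[:,1]<0)&(W[:,2]>25)
    R=W[red]; print("red",red.sum(),R.mean(0),R.min(0),R.max(0))
    if len(R)>5:
        print(cv2.minAreaRect(R[:,:2].astype(np.float32)))
    org=ok&(abs(hsv[:,0]-12)<5)&(hsv[:,1]>180)&(W[:,2]>75); print("knob",org.sum(),W[org].mean(0) if org.any() else'')
    cv2.imwrite(f"pics/{c}2.png",cv2.resize(p["img"][120:300,150:350,::-1],None,fx=4,fy=3.3 if 0 else 3.3*4/3.3/4*3.3))
    x=p["img"][(120 if c=="scene" else 180):(240 if c=="scene" else 300),170:330,::-1]; cv2.imwrite(f"pics/{c}2.png",cv2.resize(x,None,fx=5,fy=5,interpolation=2))
E
```

```text
scene 1710 z 14.221213326881461 ((581.691650390625, -105.25967407226562), (219.1869354248047, 374.5263977050781), 68.34654998779297)
[[ 367.2 -138. ]
 [ 715.3 -276.2]
 [ 796.2  -72.5]
 [ 448.1   65.7]]
red 37 [483.4 -66.5  68.1] [ 458.6 -129.    40.4] [759.3 -25.2  72.7]
((611.8253784179688, -76.15752410888672), (84.82674407958984, 301.5894775390625), 85.97533416748047)
knob 15 [634.7 -56.   95.2]
side 3353 z 13.274868099525825 ((579.7538452148438, -111.66127014160156), (222.37637329101562, 376.3644714355469), 68.16448974609375)
[[ 363.7 -144.9]
 [ 713.1 -284.9]
 [ 795.8  -78.4]
 [ 446.4   61.5]]
red 91 [479.7 -74.5  69.1] [ 456.1 -219.8   58.5] [625.8 -24.3 149.1]
((525.613525390625, -144.04019165039062), (81.17718505859375, 236.3071746826172), 34.35369873046875)
knob 9 [631.7 -63.9  90.6]
```

View pics/side2.png

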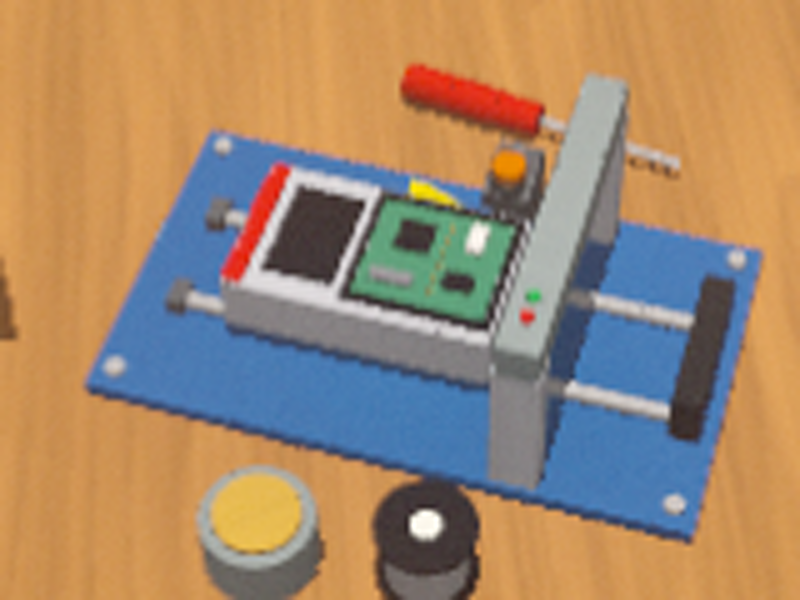

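Request:
{"name": "apply_moves", "arguments": {"moves": [[0.3,[8,18,0],-2],[0.6,[24,54,0],-6],[1,[40,89,0],-10],[1,[58,129,0],-14],[1,[76,169,0],-18],[1,[94,209,0],-23],[1,[112,249,0],-28],[1,[130,289,0],-33],[1,[145,323,0],-37],[1,[152,340,0],-40]], "grip_force": 30}}

```text
time_s: 2.5
tcp_pos: [389.8, -153.5, 218.9]
ee_rot: [-180.0, -0.0, -14.5]
ft_force: [0.0, -0.0, 0.6]
opening: 0.19
grasp_force: 0.0
```

Request:
{"name": "apply_moves", "arguments": {"moves": [[1,[8,18,0],-1],[1,[20,44,0],-3],[1,[33,72,0],-5],[1,[42,95,0],-6.5],[1,[47,105,0],-7.25],[1,[47,105,-20],-7.25],[1,[47,105,-50],-7.25],[1,[47,105,-70],-7.25],[1,[47,105,-80],-7.25],[1,[47,105,-80],-7.25]]}}

```text
time_s: 3.5
tcp_pos: [435.4, -50.9, 137.7]
ee_rot: [180.0, 0.1, -21.7]
ft_force: [0.3, 0.1, 0.3]
opening: -0.001
grasp_force: 0.0
```

```bash
python3 - <<'E'
from h import *
np.set_printoptions(precision=1,suppress=True)
o=bot.observe();print(o["time_s"],o["tcp_pos"],o["ee_rot"],o["opening"],o["ft_force"])
p=bot.snapshot("wrist"); save(p,"w1")
T=np.array(p["T_tool_cam"]); print(T)
for n in("push_face","sled"):
    r=bot.outline_of(n,p)
    if r: print(n,r[0]["confidence"],r[0]["pixel"])
from scipy.spatial.transform import Rotation as Ro
Rw=Ro.from_euler("xyz",o["ee_rot"],degrees=True).as_matrix()
Rc=Rw@T[:3,:3]; tc=Rw@T[:3,3]+o["tcp_pos"]; p["R"]=Rc.T; p["t"]=-Rc.T@tc
vv,uu=np.mgrid[:384,:512]; W=world(p,np.c_[uu.ravel(),vv.ravel()]); hsv=cv2.cvtColor(p["img"],cv2.COLOR_RGB2HSV).reshape(-1,3).astype(int)
red=(p["z_map"].ravel()>0)&((hsv[:,0]<6)|(hsv[:,0]>174))&(hsv[:,1]>150)&(W[:,1]<0)&(W[:,2]>55)&(W[:,2]<75)&(W[:,0]<560)
R=W[red]; print(red.sum(),np.median(R,0)); print(cv2.minAreaRect(R[:,:2].astype(np.float32)))
u=np.array([.9288,-.3706]); v=np.array([.3706,.9288]); d=R[:,:2]-[627.1,-127]; print(np.percentile(d@u,[1,50,99]),np.percentile(d@v,[1,50,99]))
E
```

```text
3.5 [435.4 -50.9 137.7] [180.    0.1 -21.7] -0.0005140353393757521 [0.3 0.1 0.3]
[[  -0.    -1.    -0.3   73. ]
 [   1.    -0.     0.     0.7]
 [  -0.    -0.3    1.  -165.7]
 [   0.     0.     0.     1. ]]
push_face 0.6 [253.2, 87.7]
sled 0.6 [255.0, 90.8]
1934 [475.  -69.   66.2]
((473.82366943359375, -68.40747833251953), (95.1180648803711, 15.059210777282715), 68.21121978759766)
[-170.9 -162.3 -156.7] [-49.   -2.6  44.2]
```

View pics/w1.png

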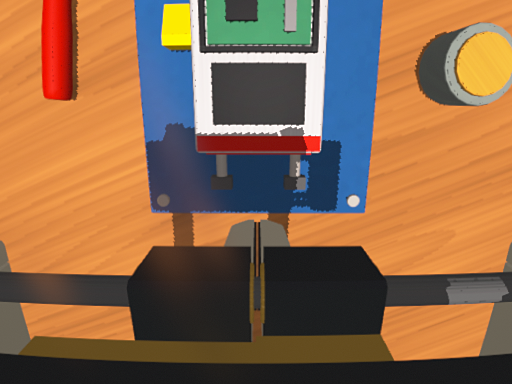

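The wrist view shows the shut fingers at about (257,240), in line with the red stripe at (258,144) and square to it. Next I'll descend and approach.

Request:
{"name": "apply_moves", "arguments": {"moves": [[1,[0,-1,-20],0],[1,[0,-2,-50],0],[1,[0,-2,-80],0],[1,[0,-2,-98],0],[1,[0,-2,-104],0],[1,[0,-2,-104],0],[1,[5,-4,-104],0],[1,[12,-7,-104],0],[1,[17,-9,-104],0],[1,[19,-9.5,-104],0]]}}

```text
time_s: 4.65
tcp_pos: [456.7, -61.4, 35.4]
ee_rot: [180.0, -0.1, -21.7]
ft_force: [-0.6, -0.4, 0.3]
opening: 0.006
grasp_force: 0.0
```

Request:
{"name": "apply_moves", "arguments": {"moves": [[1,[2.8,-1.1,0],0],[1,[5.6,-2.2,0],0],[1,[9.3,-3.7,0],0],[1,[13,-5.2,0],0],[1,[16.7,-6.7,0],0],[1,[20.4,-8.2,0],0],[1,[24.1,-9.6,0],0],[1,[27.9,-11.1,0],0],[1,[27.9,-11.1,0],0]]}}

```text
time_s: 5.55
tcp_pos: [481.9, -71.4, 34.3]
ee_rot: [180.0, 0.2, -21.7]
ft_force: [-4.2, 1.8, 3.5]
opening: 0.007
grasp_force: 2.4
```

```bash
python3 - <<'E'
from h import *
np.set_printoptions(precision=1,suppress=True)
o=bot.observe();print(o["time_s"],o["tcp_pos"],o["ee_rot"],o["ft_force"],o["wrist_torque"])
d=o["tcp_pos"][:2]-np.array([627.1,-127]);print(d@[.9288,-.3706],d@[.3706,.9288])
p=bot.snapshot("side"); x=p["img"][180:300,170:330,::-1]; cv2.imwrite("pics/side3.png",cv2.resize(x,None,fx=5,fy=5,interpolation=2))
E
```

```text
5.55 [481.9 -71.4  34.3] [180.    0.2 -21.7] [-4.2  1.8  3.5] [0.3 0.7 0. ]
-155.43900137378492 -2.116007106869076
```

View pics/side3.png

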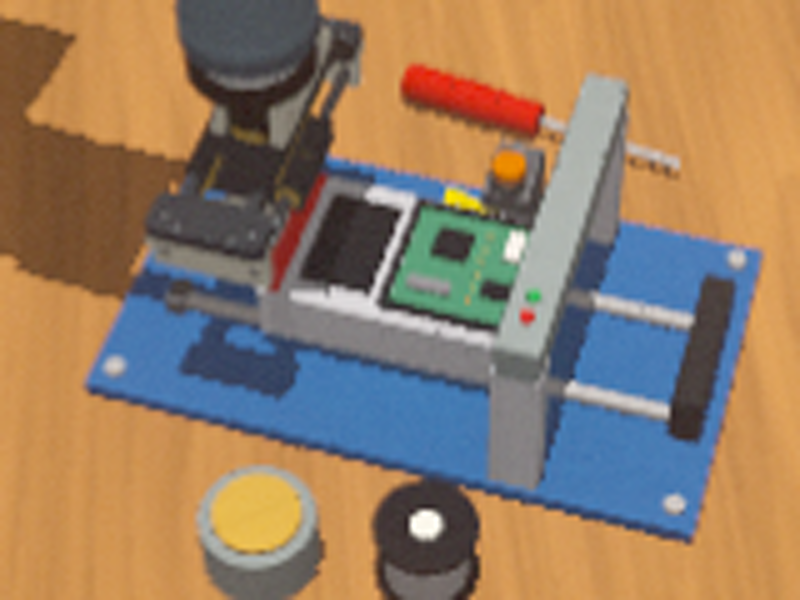

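The sled is moving under about 4.5 N, pushed square on the red face, and the board is in its nest. The tooth at (465,200) is nearing the pin at (510,165).

Request:
{"name": "apply_moves", "arguments": {"moves": [[1,[2.8,-1.1,0],0],[1,[6.5,-2.6,0],0],[1,[10.2,-4.1,0],0],[1,[13.9,-5.6,0],0],[1,[17.6,-7.0,0],0],[1,[21.4,-8.5,0],0],[1,[25.1,-10,0],0],[1,[28.8,-11.5,0],0],[1,[32.5,-13,0],0],[1,[36.2,-14.4,0],0]]}}

```text
time_s: 6.6
tcp_pos: [511.9, -83.3, 33.8]
ee_rot: [180.0, 0.9, -21.7]
ft_force: [-25.1, 8.3, 21.0]
opening: 0.008
grasp_force: 13.3
```

Request:
{"name": "apply_moves", "arguments": {"moves": [[1,[3.7,-1.5,0],0],[1,[7.4,-3.0,0],0],[1,[11.1,-4.5,0],0],[1,[14.9,-6,0],0],[1,[18.6,-7.4,0],0],[1,[21.4,-8.5,0],0],[1,[23.2,-9.3,0],0],[1,[23.2,-9.3,0],0]]}}

```text
time_s: 7.4
tcp_pos: [539.9, -94.4, 33.7]
ee_rot: [180.0, 0.3, -21.7]
ft_force: [-7.8, 3.0, 3.5]
opening: 0.005
grasp_force: 4.0
```

```bash
python3 - <<'E'
from h import *
np.set_printoptions(precision=1,suppress=True)
o=bot.observe();print(o["time_s"],o["tcp_pos"],o["ee_rot"],o["ft_force"],o["wrist_torque"])
d=o["tcp_pos"][:2]-np.array([627.1,-127]);print(d@[.9288,-.3706],d@[.3706,.9288])
p=bot.snapshot("side"); x=p["img"][180:300,170:330,::-1]; cv2.imwrite("pics/side4.png",cv2.resize(x,None,fx=5,fy=5,interpolation=2))
E
```

```text
7.4 [539.9 -94.4  33.7] [180.    0.3 -21.7] [-7.8  3.   3.5] [ 0.5  1.2 -0.1]
-93.06147119354915 -2.0405573123747427
```

View pics/side4.png

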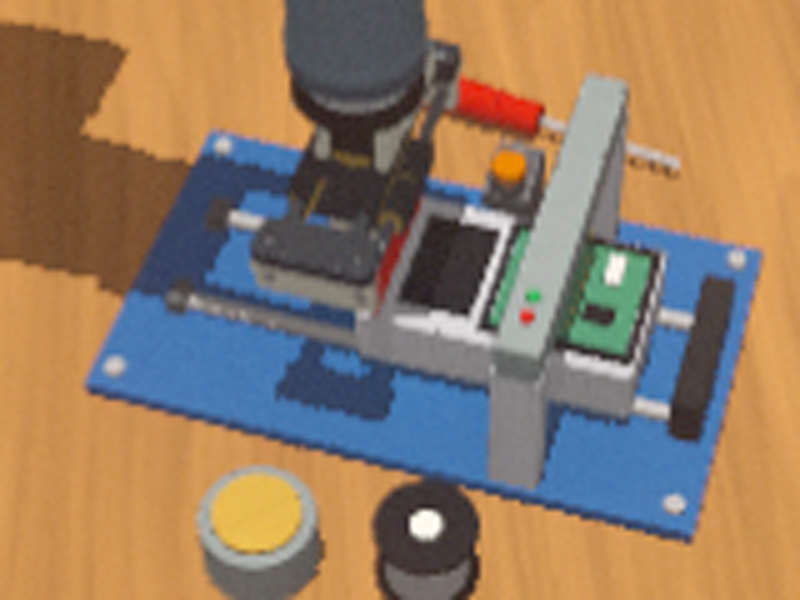

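The push force fell to about 8 N after the ramp. The knob at (510,165) is down, and the tooth is hidden past the pin. I'll back off gently, about 20 mm.

Request:
{"name": "apply_moves", "arguments": {"moves": [[1,[-1.9,0.7,0],0],[1,[-4.6,1.9,0],0],[1,[-7.4,3,0],0],[1,[-10.2,4.1,0],0],[1,[-13,5.2,0],0],[1,[-15.8,6.3,0],0],[1,[-18.6,7.4,0],0],[1,[-20.4,8.2,0],0],[1,[-20.4,8.2,0],0]]}}

```text
time_s: 8.35
tcp_pos: [522.7, -87.6, 34.9]
ee_rot: [-180.0, -0.1, -21.7]
ft_force: [0.0, -0.2, 0.0]
opening: 0.005
grasp_force: 0.0
```

Request:
{"name": "apply_moves", "arguments": {"moves": [[1,[-4,1.6,0],0],[1,[-13,5.2,0],0],[1,[-25,10,0],0],[1,[-37,15,0],0],[1,[-42,17,0],0],[1,[-42,17,10],0],[1,[-42,17,40],0],[1,[-42,17,80],0],[1,[-42,17,110],0],[1,[-42,17,120],0]]}}

```text
time_s: 9.35
tcp_pos: [482.6, -71.4, 158.8]
ee_rot: [-180.0, -0.4, -21.7]
ft_force: [0.3, 0.6, -0.0]
opening: 0.008
grasp_force: 0.0
```

```bash
python3 - <<'E'
from h import *
np.set_printoptions(precision=1,suppress=True)
o=bot.observe();print(o["time_s"],o["tcp_pos"],o["ee_rot"],o["ft_force"])
p=bot.snapshot("wrist"); q=bot.snapshot("side"); x=q["img"][180:300,190:315,::-1]; x=cv2.resize(x,(400,384),interpolation=2); y=cv2.resize(p["img"][:,:,::-1],(400,300)); y=cv2.copyMakeBorder(y,0,84,0,0,0); cv2.imwrite("pics/end.png",np.hstack([x,y]))
from scipy.spatial.transform import Rotation as Ro
T=np.array(p["T_tool_cam"]);Rw=Ro.from_euler("xyz",o["ee_rot"],degrees=True).as_matrix()
Rc=Rw@T[:3,:3]; tc=Rw@T[:3,3]+o["tcp_pos"]; p["R"]=Rc.T; p["t"]=-Rc.T@tc
vv,uu=np.mgrid[:384,:512]
for c in(p,q):
    W=world(c,np.c_[uu.ravel(),vv.ravel()]); hsv=cv2.cvtColor(c["img"],cv2.COLOR_RGB2HSV).reshape(-1,3).astype(int)
    d=W[:,:2]-[627.1,-127]; a=d@[.9288,-.3706]; b=d@[.3706,.9288]
    m=(c["z_map"].ravel()>0)&((hsv[:,0]<6)|(hsv[:,0]>174))&(hsv[:,1]>150)&(abs(b)<55)&(W[:,2]>55)&(W[:,2]<75)&(abs(a+100)<90)
    print(m.sum(),np.percentile(a[m],[1,50,99]))
E
```

```text
9.35 [482.6 -71.4 158.8] [-180.    -0.4  -21.7] [ 0.3  0.6 -0. ]
1717 [-101.9  -93.3  -87.5]
93 [-100.9  -93.2  -87.2]
```

View pics/end.png

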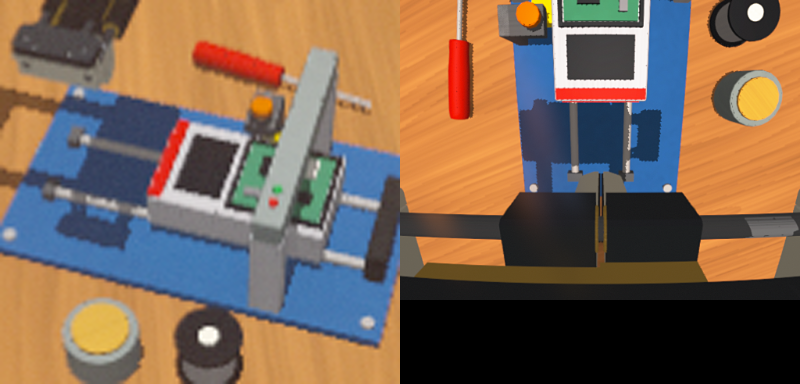

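The end picture shows the sled held at mid position. Its front edge is at about −101 mm, against −171 mm at home, so it has travelled 70 mm. The tooth is just beyond the pin, the board is in its nest and the gripper is clear, so I'm handing in.

```bash
python3 -c "
from plant import bot
print(bot.job_done())"
```

```text
the job is handed in; nothing more can be done
None
```

The sled is latched against the stop pin at mid position (about 70 mm of travel), with the board in its nest under the bridge and the gripper clear; the job was handed in at about 9.5 s.

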